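Reset the one breaker that still snaps in, under the splash cover

ROBOT

A 6-joint arm with a two-finger parallel gripper is mounted at the origin on a cart in front of the work surface, level with it; the furniture and walls round the work are solid. World frame = base frame: x ahead of the robot, y to its left, z up, the work surface at z = 0. Lengths are in mm, angles in rad, forces in N, time in s.
With the tool pointing down it reaches from about 325 to 1000 mm from the base axis. Payload 5.1 kg.
Tool frame: the origin (TCP) lies at the very end of the fingers, on their centre line; the grasp point (between the pads) lies 19 mm behind it (env.grasp_offset is the distance from the TCP to the grasp point, in mm); z points along the fingers, y is the direction in which the jaws open and shut (so a half turn about z gives the same grasp; the last joint's range is limited). The gripper opens to 85 mm and grips with 20 to 120 N. Pads are 22 mm wide; open, the fingers measure 114 mm over their backs; the gripper's body (76 mm by 85 mm) begins 54 mm behind the grasp point. The pads swing forward as they close: fully open they stand 13 mm farther back than shut.
Start: joints at [1.114, 0.124, 1.65, -0, 1.367, -0.083], TCP at [237.371, 605.095, 231.322] pointing down, gripper open.
Joint ranges: [-2.61, 2.61], [-1.02, 2.33], [0.03, 2.71], [-1.35, 4.49], [0.32, 2.68], [-2.91, 2.91]. Speed limits (rad/s): [2.57, 2.57, 3.14, 3.14, 3.14, 3.14].

INTERFACE

Orientations are given as a unit quaternion [x, y, z, w].
In Python, from plant import sensors, read_camera, job_done, env gives the robot as it stands.
- The arm moves only by the tool apply_moves, never from a script. Its argument "rows" is a list of rows, each a list of 6 numbers: the shift along the tool's x, y, z in cm, then the turn, a rotation vector about the tool's x, y, z in degrees. A call has 1 to 12 rows; each row is the pose to reach, as a shift and turn from the pose measured when the call began, along the tool's axes at that moment; what a row does not reach only later rows make up. A row lasts 1/12 s, in which the tool goes at most 41.7 mm and 7.16 degrees, less where a joint would pass 70% of its speed; a pose out of reach is approached as far as the arm can. A call with a gripper value outside its range is refused whole. "grip" is the opening, from 0 (shut) to 1 (fully open), set as the call begins (left out, the last holds). The fingers move at their own pace and stop on an object; "newtons" is the grip in N (left out, the last holds). Time passes only in rows, so rows that repeat a pose let the fingers close. It gives the time, the measured TCP pose, the force and the opening at its end, in the units of the state.
- sensors.get_state(): the state, without advancing time (a new reading comes with each control period).
- read_camera(name): name is "scene" or "top" or "wrist"; returns a dict with "image" (384x512x3 uint8, blue, green, red), "intrinsics" (3x3 intrinsics, pixels), "pose" (4x4, takes a point from camera to world coordinates). Camera axes: x right, y down, z forward; pixel columns grow to the right and rows downward; lengths in mm; the calibration is good to about 2 mm. A picture is of the moment at which its call begins. There is no depth.
- job_done(): hands the job in, once; it reports no verdict.
The state is a dict: "clock": time; "qpos": joint angles; "joint_vel": joint speeds; "joint_torque": joint torques, N m; "tool_pos": TCP position; "tcp_rot": TCP orientation; "contact_force": force on the tool from outside, world axes, zero at the start; "ft_torque": the same for the moment, N m; "grip_width": finger opening in mm.
Only numpy, scipy, OpenCV 4.12 (cv2) and the standard library are available. Lean on these libraries where they do the work, as an engineer would, in place of code of your own. Each camera call takes 0.05 s, during which the arm holds its last target. There are 200 camera calls.

TASK

All four breakers of the grey bench power box have popped out and only one of them is still good. Open its clear splash cover, find the good one by pressing the reset buttons gently, one by one, until one snaps and stays in (leave the ones that just stay soft, and never force a button against its end stop: 14 N spoils it), then close the cover fully again. Leave the things on the bench around it where they are.

Things in the scene. Friction and masses are not known exactly. Their poses are not given: they have to be found in the camera images.
- power_box: grey bench power box, 104 mm deep (its x) x 170 mm wide (its y) x 56 mm high, immovable; origin: centre of its underside; its front, with four outlets, faces its -x; z up. Upper face at z = 56 mm. In its frame the reset buttons stand at x = 2 mm, y = +54, +18, -18 and -54 mm, left to right
- cover (a joint): hinge angle in rad of the clear splash cover over the buttons: 0 = closed (as at the start), grows as the front edge is lifted, 1.85 = fully open, leaning back. Stiff: stays where it is left (0.6 N at the tab moves it). The cover is a hood 80 mm deep, 152 mm wide, reaching 25 mm above the box's upper face
- cover_hinge (a point): middle of the cover's hinge line, along the back edge of the box's upper face: 44 mm behind the box's origin and 59 mm up; the hinge line runs along the box's y
- cover_tab (a point): grip point of the cover's grey lift tab: middle of its rolled end, a bar 14 mm long (box y) and 10 mm thick on a 13 mm wide strip, 26 mm out from the middle of the cover's front edge. Closed, it is 106 mm in front of the hinge line, 19 mm above it, 78 mm above the bench; moves with the cover. Pinch it along box y; once open, the cover's edge lies 21 mm below it
- reset_1 (a joint): leftmost button, m: 0 = out, grows as pushed. Soft at first, 1 to 3 N. Good breaker: 1-5.5 mm down it resists, the push climbs from 4 to 7-9 N in 2.5 mm, then falls suddenly below 2.5 N (snap, 5-9.5 mm down); let go, it stays in 2-6.5 mm; its own end stop is 2 mm past the snap. Spent: meets a firm stop (7 N/mm) 2-6.5 mm down, the push never falls, comes back out. Depths are hidden
- reset_2 (a joint): second button, m: 0 = out, grows as pushed. Soft at first, 1 to 3 N. Good breaker: 1-5.5 mm down it resists, the push climbs from 4 to 7-9 N in 2.5 mm, then falls suddenly below 2.5 N (snap, 5-9.5 mm down); let go, it stays in 2-6.5 mm; its own end stop is 2 mm past the snap. Spent: meets a firm stop (7 N/mm) 2-6.5 mm down, the push never falls, comes back out. Depths are hidden
- reset_3 (a joint): third button, m: 0 = out, grows as pushed. Soft at first, 1 to 3 N. Good breaker: 1-5.5 mm down it resists, the push climbs from 4 to 7-9 N in 2.5 mm, then falls suddenly below 2.5 N (snap, 5-9.5 mm down); let go, it stays in 2-6.5 mm; its own end stop is 2 mm past the snap. Spent: meets a firm stop (7 N/mm) 2-6.5 mm down, the push never falls, comes back out. Depths are hidden
- reset_4 (a joint): rightmost button, m: 0 = out, grows as pushed. Soft at first, 1 to 3 N. Good breaker: 1-5.5 mm down it resists, the push climbs from 4 to 7-9 N in 2.5 mm, then falls suddenly below 2.5 N (snap, 5-9.5 mm down); let go, it stays in 2-6.5 mm; its own end stop is 2 mm past the snap. Spent: meets a firm stop (7 N/mm) 2-6.5 mm down, the push never falls, comes back out. Depths are hidden
- reset_1_top (a point): centre of the flat top of the leftmost reset button (box y = +54 mm), a black round button 15 mm across on the upper face of the box; at rest it stands 18 mm above that face, in a steel collar 25 mm across and 4 mm high; moves with the button
- reset_2_top (a point): centre of the flat top of the second reset button (box y = +18 mm), a black round button 15 mm across on the upper face of the box; at rest it stands 18 mm above that face, in a steel collar 25 mm across and 4 mm high; moves with the button
- reset_3_top (a point): centre of the flat top of the third reset button (box y = -18 mm), a black round button 15 mm across on the upper face of the box; at rest it stands 18 mm above that face, in a steel collar 25 mm across and 4 mm high; moves with the button
- reset_4_top (a point): centre of the flat top of the rightmost reset button (box y = -54 mm), a black round button 15 mm across on the upper face of the box; at rest it stands 18 mm above that face, in a steel collar 25 mm across and 4 mm high; moves with the button
- rack_c: bystander: small orange tube rack, 52x132x61 mm; origin under its centre
- tape_roll: bystander: roll of label tape, 68 mm across, 19 mm high; origin under its centre
- vial_3: bystander: screw vial beside the box, 24 mm across, 50 mm high; origin under its centre
- petri_0: bystander: agar plate with lid, 91 mm across, 15 mm high; origin under its centre
- bottle_small: bystander: small reagent bottle, 54 mm across, 99 mm high; origin under its centre

How it is judged (in metres and radians):
On the way, in this order (a step that is already met when the one before it is completed fails the run):
1. the splash cover is open (past 70 degrees) (value of joint cover above 1.22 rad), for 0.2 s.
2. one button has snapped in and stays in by itself, untouched, the other three standing out (((value of joint reset_1 above 0.0016 m and value of joint each of reset_2, reset_3, reset_4 below 0.0008 m and contact force between each of the fingers, the arm and reset_1 below 0.05 N and value of joint cover above 0.8 rad) or (value of joint reset_2 above 0.0016 m and value of joint each of reset_1, reset_3, reset_4 below 0.0008 m and contact force between each of the fingers, the arm and reset_2 below 0.05 N and value of joint cover above 0.8 rad) or (value of joint reset_3 above 0.0016 m and value of joint each of reset_1, reset_2, reset_4 below 0.0008 m and contact force between each of the fingers, the arm and reset_3 below 0.05 N and value of joint cover above 0.8 rad) or (value of joint reset_4 above 0.0016 m and value of joint each of reset_1, reset_2, reset_3 below 0.0008 m and contact force between each of the fingers, the arm and reset_4 below 0.05 N and value of joint cover above 0.8 rad))), for 0.4 s.
At the end, for the whole second after the job is handed in: the cover is closed (within 0.06 rad of its stop), one reset button is latched in (more than 1.6 mm down), and the other three stand out (less than 0.8 mm down) (value of joint cover below 0.06 rad and ((value of joint reset_1 above 0.0016 m and value of joint each of reset_2, reset_3, reset_4 below 0.0008 m) or (value of joint reset_2 above 0.0016 m and value of joint each of reset_1, reset_3, reset_4 below 0.0008 m) or (value of joint reset_3 above 0.0016 m and value of joint each of reset_1, reset_2, reset_4 below 0.0008 m) or (value of joint reset_4 above 0.0016 m and value of joint each of reset_1, reset_2, reset_3 below 0.0008 m))); the robot touches nothing.
It fails at once if a reset button is pressed with more than 14 N (contact force between any of the fingers, the arm and reset_1 above 14 N or contact force between any of the fingers, the arm and reset_2 above 14 N or contact force between any of the fingers, the arm and reset_3 above 14 N or contact force between any of the fingers, the arm and reset_4 above 14 N).
It fails at once if a thing standing around the box is shifted by more than 30 mm (distance of any of rack_c, tape_roll, vial_3, petri_0, bottle_small from where it was at the start of the episode above 0.03 m).
It also fails if it takes over 70 s, if anything falls off the work surface, if the arm or the gripper's body presses on something with over 40 N, if the wrist force passes 120 N, or if a joint passes its speed limit or range.

## Working session

There is one attempt and no reset: what is moved stays moved. The work goes in short steps, Python scripts to look and compute and a tool call to move; the robot and the scene stay as the last step left them, time stands still between calls to the robot, and variables do not carry over. Pictures are saved under pics/ and viewed, about 8 in all and at most 12, crops included, and the job is handed in when it is done.

Besides the shell and the picture viewer there is one more tool, called by a JSON object that holds its "op" and its "data", one argument or row to a line. apply_moves: Moves the arm, as the interface text tells. Its arguments: {"type":"object","properties":{"rows":{"type":"array"},"grip":{"type":"number"},"newtons":{"type":"number"}},"required":["rows"]}

```bash
mkdir -p pics; ls; python3 - <<'E'
from plant import sensors, read_camera
import cv2, numpy as np
print(sensors.get_state())
for n in ["scene","top"]:
    c=read_camera(n); cv2.imwrite(f"pics/{n}0.png",c["image"]); print(n,c["intrinsics"].tolist(),np.round(c["pose"],4).tolist())
E
```

```text
pics
{'clock': 0.0, 'qpos': array([ 1.11438053e+00,  1.24483605e-01,  1.65167944e+00, -1.79240620e-05,
        1.36748555e+00, -8.26209415e-02]), 'joint_vel': array([-0.00076773,  0.00091629,  0.00157856,  0.00097044,  0.00086519,
        0.00198207]), 'joint_torque': array([-1.65512329e-04, -4.23600590e+01, -3.65455055e+01, -1.52664211e-04,
        6.98192627e-03, -2.21021196e-06]), 'tool_pos': array([237.12257463, 604.54970734, 230.06371293]), 'tcp_rot': array([ 1.85809364e-01,  9.82585275e-01, -9.93197212e-04, -2.65256231e-04]), 'contact_force': array([ 0.41663531,  0.32572364, -0.10652876]), 'ft_torque': array([-0.00708389,  0.01751675, -0.00318514]), 'grip_width': 85.75374440726922}
scene [[444.541651037313, 0.0, 245.8094303466222], [0.0, 444.541651037313, 194.4108495353024], [0.0, 0.0, 1.0]] [[0.6562, -0.5164, 0.5502, -45.7285], [-0.7545, -0.4625, 0.4657, -858.0673], [0.014, -0.7207, -0.6931, 694.7275], [0.0, 0.0, 0.0, 1.0]]
top [[398.48353354547106, 0.0, 257.1363915665493], [0.0, 398.48353354547106, 195.7875709056745], [0.0, 0.0, 1.0]] [[-0.0164, -0.9767, 0.2142, 270.6245], [-0.9999, 0.0158, -0.0045, -451.3158], [0.001, -0.2142, -0.9768, 899.6938], [0.0, 0.0, 0.0, 1.0]]
```

View pics/scene0.png

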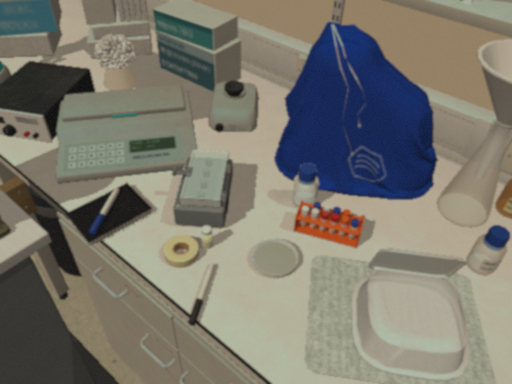

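View pics/top0.png

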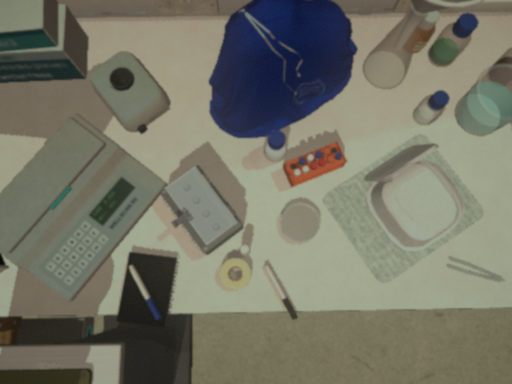

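The scene shows the power box around (205,190). In the top view it's at (203,208), with the tab on its lower-left side near (180,218). I'll enlarge both views.

```bash
python3 - <<'E'
import cv2, numpy as np
t=cv2.imread("pics/top0.png")[145:275,140:270]; s=cv2.imread("pics/scene0.png")[135:265,155:255]
f=lambda i,k:cv2.convertScaleAbs(cv2.resize(i,None,fx=k,fy=k,interpolation=cv2.INTER_CUBIC),alpha=1.2)
a=f(t,3.4);b=f(s,3.4)
cv2.imwrite("pics/z0.png",np.hstack([a,b]));print(a.shape,b.shape)
E
```

```text
(442, 442, 3) (442, 340, 3)
```

View pics/z0.png

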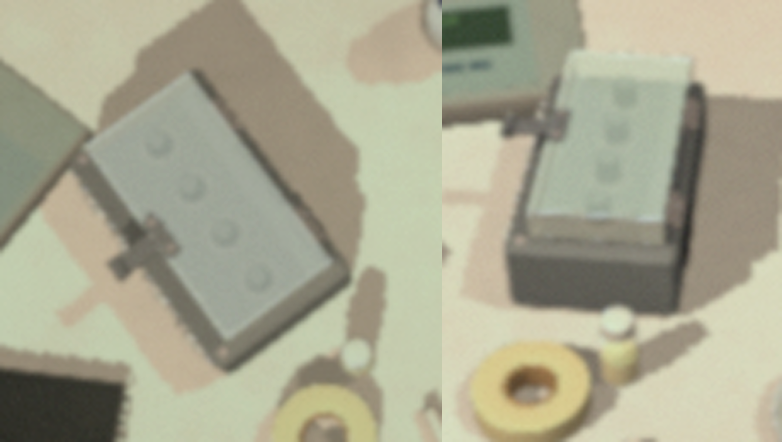

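```bash
cat > h.py <<'E'
import numpy as np, cv2
from plant import sensors, read_camera, env
from scipy.spatial.transform import Rotation as R
CAM={}
def cast(K,P,uv,z):
    K=np.array(K);P=np.array(P)
    d=P[:3,:3]@np.linalg.inv(K)@np.array([uv[0],uv[1],1.]); o=P[:3,3]
    return o+d*(z-o[2])/d[2]
E
python3 - <<'E'
from h import *
t=read_camera("top"); s=read_camera("scene")
c=lambda cam,L,off,z:np.array([cast(cam["intrinsics"],cam["pose"],(u/3.4+off[0]-.35,v/3.4+off[1]-.35),z) for u,v in L])
T=c(t,[(159,141),(192,186),(225,231),(259,276)],(140,145),74)
S=c(s,[(184,84),(175,122),(168,160),(157,198)],(155,135),74)
print(T.round(1),S.round(1))
for n,B in(("top",T),("scene",S)):
    m=B.mean(0); y=B[0]-B[3]; L=np.hypot(*y[:2]); y=y/L; yaw=np.arctan2(-y[0],y[1]); x=np.array([y[1],-y[0],0])
    o=m-2*x
    print(n,"len",L,"(108) yaw",yaw,np.degrees(yaw),"origin",o, "tab pred",o-62*x)
print("tab",c(t,[(123,266)],(140,145),78),c(s,[(518-442,126)],(155,135),78))
print("corners top z56", c(t,[(225,366),(348,275),(80,155)],(140,145),56))
E
```

```text
[[ 475.2 -304.7   74. ]
 [ 446.1 -325.9   74. ]
 [ 417.3 -346.7   74. ]
 [ 388.9 -367.9   74. ]] [[ 476.5 -307.8   74. ]
 [ 446.  -329.8   74. ]
 [ 418.  -351.6   74. ]
 [ 389.8 -370.4   74. ]]
top len 106.96908661545976 (108) yaw -0.9388129533315321 -53.79001997810911 origin [ 430.69492902 -334.67505144   74.        ] tab pred [ 394.06866348 -284.64989104   74.        ]
scene len 106.92209576325082 (108) yaw -0.9450309041838894 -54.146282319168954 origin [ 431.41804783 -338.29030254   74.        ] tab pred [ 395.10354231 -288.03837035   74.        ]
tab [[ 395.8707885  -285.09128231   78.        ]] [[ 399.21322791 -290.34994988   78.        ]]
corners top z56 [[ 335.80035275 -345.37749308   56.        ]
 [ 391.22848451 -421.87549919   56.        ]
 [ 471.29724498 -251.20759652   56.        ]]
```

The two views agree to about 3 mm: box origin near (431,-336), yaw about -54°. The 107 mm button span matches the expected 108, and the tab and corners fit. Next I'll write a move helper.

```bash
cat >> h.py <<'E'
O=np.array([431.,-336.5,0]); YAW=np.radians(-54.)
def b2w(p): return O+R.from_euler('z',YAW).apply(p)
def rowto(target,ang=36.,frm=None,tilt=0.):
    """row (cm,deg) from measured pose (or frm=(pos,quat)) to tool down, jaw axis at ang deg"""
    if frm is None:
        s=sensors.get_state(); frm=(s["tool_pos"],s["tcp_rot"])
    y=np.array([np.cos(np.radians(ang)),np.sin(np.radians(ang)),0]); z=np.array([0,0,-1.])
    G=R.from_matrix(np.c_[np.cross(y,z),y,z])
    G=G*R.from_rotvec([0,np.radians(tilt),0]); C=R.from_quat(frm[1])
    return np.round(np.r_[C.inv().apply(np.array(target)-frm[0])/10,(C.inv()*G).as_rotvec(degrees=True)],2).tolist(), G.as_quat()
E
python3 - <<'E'
from h import *
w1=np.array([400,80,280]); r,q=rowto(w1); print(r,q)
t=b2w([-62,0,200]); print(t,rowto(t,frm=(w1,q))[0])
E
```

```text
[-34.32, -42.91, -4.89, -0.08, 0.02, 32.58] [0.4539905  0.89100652 0.         0.        ]
[ 394.55731436 -286.34094635  200.        ] [-29.32, -21.97, 8.0, 0.0, 0.0, 0.0]
```

{"op": "apply_moves", "data": {
  "rows": [
    [-34.3,-42.9,-4.9,0,0,32.6],
    [-34.3,-42.9,-4.9,0,0,32.6],
    [-34.3,-42.9,-4.9,0,0,32.6],
    [-34.3,-42.9,-4.9,0,0,32.6],
    [-34.3,-42.9,-4.9,0,0,32.6],
    [-34.3,-42.9,-4.9,0,0,32.6],
    [-34.3,-42.9,-4.9,0,0,32.6],
    [-34.3,-42.9,-4.9,0,0,32.6],
    [-34.3,-42.9,-4.9,0,0,32.6],
    [-34.3,-42.9,-4.9,0,0,32.6],
    [-34.3,-42.9,-4.9,0,0,32.6],
    [-34.3,-42.9,-4.9,0,0,32.6]
  ],
  "grip": 0.45
}}

```text
clock: 1.2
tool_pos: [384.6, 127.5, 275.8]
tcp_rot: [0.454, 0.891, -0.0, 0.0]
contact_force: [1.3, 0.4, -0.8]
grip_width: 38.4
```

```bash
python3 - <<'E'
from h import *
print(sensors.get_state()["tool_pos"],rowto(b2w([-62,0,220]))[0])
E
```

```text
[384.57890693 127.47004892 275.76902259] [-34.05, -23.52, 5.62, -0.01, 0.06, 0.01]
```

{"op": "apply_moves", "data": {
  "rows": [
    [-34,-23.5,5.6,0,0,0],
    [-34,-23.5,5.6,0,0,0],
    [-34,-23.5,5.6,0,0,0],
    [-34,-23.5,5.6,0,0,0],
    [-34,-23.5,5.6,0,0,0],
    [-34,-23.5,5.6,0,0,0],
    [-34,-23.5,5.6,0,0,0],
    [-34,-23.5,5.6,0,0,0],
    [-34,-23.5,5.6,0,0,0],
    [-34,-23.5,5.6,0,0,0],
    [-34,-23.5,5.6,0,0,0],
    [-34,-23.5,5.6,0,0,0]
  ]
}}

```text
clock: 2.2
tool_pos: [393.6, -287.3, 219.2]
tcp_rot: [0.456, 0.89, 0.0, -0.001]
contact_force: [-0.6, 1.0, -0.8]
grip_width: 38.3
```

```bash
python3 - <<'E'
from h import *
print(sensors.get_state()["tool_pos"])
c=read_camera("wrist"); cv2.imwrite("pics/w1.png",c["image"]); print(c["intrinsics"].tolist(),c["pose"].round(3).tolist())
K,P=c["intrinsics"],c["pose"]
for p in [[-62,0,78],[2,54,74],[2,18,74],[2,-18,74],[2,-54,74],[-52,85,56],[-52,-85,56]]:
    q=P[:3,:3].T@(b2w(p)-P[:3,3]); q=K@q; print(p,(q[:2]/q[2]).round(1))
E
```

```text
[ 393.64917898 -287.26188052  219.17700614]
[[320.77101044731364, 0.0, 257.9232797523579], [0.0, 320.77101044731364, 194.0295782991712], [0.0, 0.0, 1.0]] [[0.811, 0.554, 0.188, 345.169], [0.585, -0.768, -0.261, -218.973], [-0.0, 0.321, -0.947, 361.75], [0.0, 0.0, 0.0, 1.0]]
[-62, 0, 78] [258.8 180.9]
[2, 54, 74] [313.1 241.2]
[2, 18, 74] [277.  241.3]
[2, -18, 74] [240.9 241.4]
[2, -54, 74] [204.8 241.5]
[-52, 85, 56] [344.1 184. ]
[-52, -85, 56] [173.5 184.6]
```

View pics/w1.png

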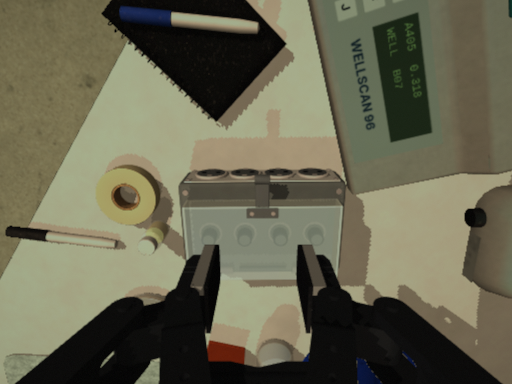

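The wrist view shows the tab at about (263,180) and the buttons at about (210–314,234), so the box sits slightly off my prediction. I'll zoom in.

```bash
python3 - <<'E'
import cv2
i=cv2.imread("pics/w1.png")[155:285,170:360]
i=cv2.convertScaleAbs(cv2.resize(i,None,fx=4,fy=4,interpolation=cv2.INTER_CUBIC),alpha=1.6)
cv2.imwrite("pics/w1z.png",i)
E
```

```text
(no output)
```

View pics/w1z.png

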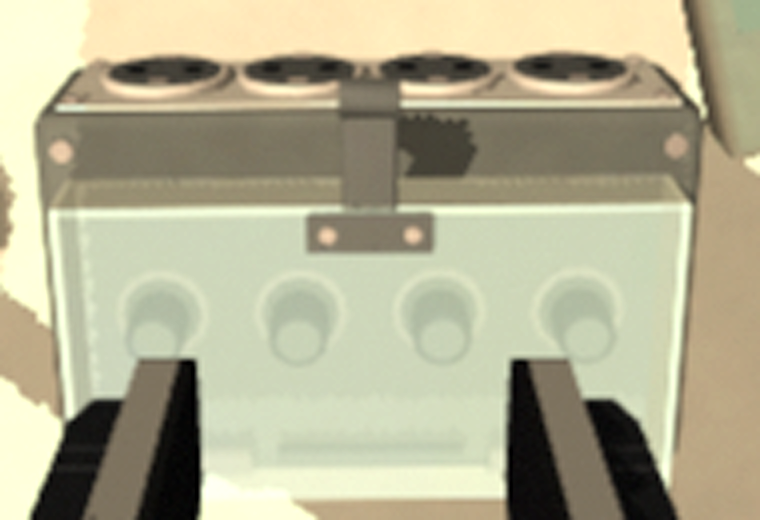

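```bash
sed -i 's/^O=np.array.*; YAW/O=np.array([433.1,-333.1,0]); YAW/' h.py; python3 - <<'E'
from h import *
print(rowto(b2w([-62,0,100]))[0],rowto(b2w([-62,0,62]))[0])
E
```

```text
[0.08, 0.4, 11.96, -0.01, -0.05, -0.09] [0.08, 0.4, 15.76, -0.01, -0.05, -0.09]
```

{"op": "apply_moves", "data": {
  "rows": [
    [0.1,0.4,4,0,0,0],
    [0.1,0.4,8,0,0,0],
    [0.1,0.4,11,0,0,0],
    [0.1,0.4,13,0,0,0],
    [0.1,0.4,14.5,0,0,0],
    [0.1,0.4,15.3,0,0,0],
    [0.1,0.4,15.7,0,0,0],
    [0.1,0.4,15.8,0,0,0],
    [0.1,0.4,15.8,0,0,0]
  ]
}}

```text
clock: 3.0
tool_pos: [397.3, -282.8, 62.6]
tcp_rot: [0.454, 0.891, -0.0, 0.0]
contact_force: [-0.6, -0.6, -0.1]
grip_width: 38.4
```

{"op": "apply_moves", "data": {
  "rows": [
    [0,0,0,0,0,0],
    [0,0,0,0,0,0],
    [0,0,0,0,0,0],
    [0,0,0,0,0,0],
    [0,0,0,0,0,0],
    [0,0,0,0,0,0]
  ],
  "grip": 0,
  "newtons": 25
}}

```text
clock: 3.5
tool_pos: [396.3, -284.7, 64.3]
tcp_rot: [0.454, 0.891, -0.002, 0.0]
contact_force: [-8.3, -4.3, 4.2]
grip_width: 13.3
```

```bash
python3 - <<'E'
from h import *
print(sensors.get_state()["tool_pos"])
c=read_camera("wrist"); cv2.imwrite("pics/w2.png",c["image"])
s=sensors.get_state(); p=R.from_euler('z',YAW).inv().apply(s["tool_pos"]-O); print("tcp in box",p)
a0=np.arctan2(19,106)
T0=np.array(s["tool_pos"]);q=R.from_quat(s["tcp_rot"])
for th in np.arange(0.15,1.86,.15):
    d=107.7*np.array([np.cos(a0)-np.cos(a0+th),0,np.sin(a0+th)-np.sin(a0)])
    print(round(th,2),(q.inv().apply(R.from_euler('z',YAW).apply(d))/10).round(2).tolist())
E
```

```text
[ 396.34235379 -284.69777273   64.31057681]
tcp in box [-60.7350407   -1.29203135  64.32432323]
0.15 [-0.41, -0.01, -1.56]
0.3 [-1.04, -0.01, -3.05]
0.45 [-1.89, -0.02, -4.42]
0.6 [-2.94, -0.02, -5.65]
0.75 [-4.16, -0.03, -6.71]
0.9 [-5.52, -0.03, -7.57]
1.05 [-7.0, -0.03, -8.22]
1.2 [-8.55, -0.04, -8.65]
1.35 [-10.16, -0.04, -8.83]
1.5 [-11.77, -0.04, -8.78]
1.65 [-13.36, -0.04, -8.48]
1.8 [-14.88, -0.03, -7.95]
```

{"op": "apply_moves", "data": {
  "rows": [
    [-0.2,0,-0.8,0,0,0],
    [-0.4,0,-1.6,0,0,0],
    [-0.7,0,-2.3,0,0,0],
    [-1.0,0,-3.0,0,0,0],
    [-1.4,0,-3.7,0,0,0],
    [-1.9,0,-4.4,0,0,0],
    [-2.4,0,-5.0,0,0,0],
    [-2.9,0,-5.6,0,0,0],
    [-3.5,0,-6.2,0,0,0],
    [-4.2,0,-6.7,0,0,0],
    [-4.8,0,-7.1,0,0,0],
    [-5.5,0,-7.6,0,0,0]
  ]
}}

```text
clock: 4.55
tool_pos: [429.0, -329.4, 140.6]
tcp_rot: [0.454, 0.891, -0.003, 0.0]
contact_force: [-3.3, -3.8, -5.6]
grip_width: 13.4
```

```bash
python3 - <<'E'
from h import *
s=sensors.get_state(); p=R.from_euler('z',YAW).inv().apply(s["tool_pos"]-O); print("tcp in box",p, s["grip_width"])
q=R.from_quat(s["tcp_rot"]); a0=np.arctan2(19,106)
G=[-60.7,-1.3,64.3]
for th in np.arange(0.9,1.86,.1):
    d=np.array(G)+107.7*np.array([np.cos(a0)-np.cos(a0+th),0,np.sin(a0+th)-np.sin(a0)])
    print(round(th,2),(q.inv().apply(b2w(d)-s["tool_pos"])/10).round(2).tolist())
E
```

```text
tcp in box [ -5.39231398  -1.18902089 140.55981868] 13.403215787251462
0.9 [0.03, -0.01, 0.04]
1.0 [-0.94, -0.01, -0.42]
1.1 [-1.96, -0.01, -0.78]
1.2 [-3.0, -0.02, -1.04]
1.3 [-4.07, -0.02, -1.19]
1.4 [-5.14, -0.02, -1.23]
1.5 [-6.22, -0.02, -1.17]
1.6 [-7.28, -0.02, -1.0]
1.7 [-8.32, -0.02, -0.72]
1.8 [-9.33, -0.01, -0.34]
```

{"op": "apply_moves", "data": {
  "rows": [
    [-0.9,0,-0.4,0,0,0],
    [-1.9,0,-0.8,0,0,0],
    [-3.0,0,-1.0,0,0,0],
    [-4.1,0,-1.2,0,0,0],
    [-5.1,0,-1.2,0,0,0],
    [-6.2,0,-1.2,0,0,0],
    [-7.3,0,-1.0,0,0,0],
    [-8.3,0,-0.7,0,0,0],
    [-8.9,0,-0.5,0,0,0],
    [-9.0,0,-0.5,0,0,0]
  ]
}}

```text
clock: 5.38
tool_pos: [483.5, -403.8, 146.5]
tcp_rot: [0.454, 0.891, -0.003, 0.002]
contact_force: [-0.5, -1.0, 5.4]
grip_width: 13.2
```

```bash
python3 - <<'E'
from h import *
s=sensors.get_state(); p=R.from_euler('z',YAW).inv().apply(s["tool_pos"]-O); print("tcp in box",p, s["grip_width"])
i=read_camera("top")["image"][110:290,120:300]
j=read_camera("scene")["image"][100:280,130:290]
f=lambda x:cv2.convertScaleAbs(cv2.resize(x,None,fx=2.3,fy=2.3,interpolation=cv2.INTER_CUBIC),alpha=1.2)
cv2.imwrite("pics/o1.png",np.hstack([f(i),f(j)]))
E
```

```text
tcp in box [ 86.88568661  -0.76690839 146.53146085] 13.213826309492752
```

View pics/o1.png

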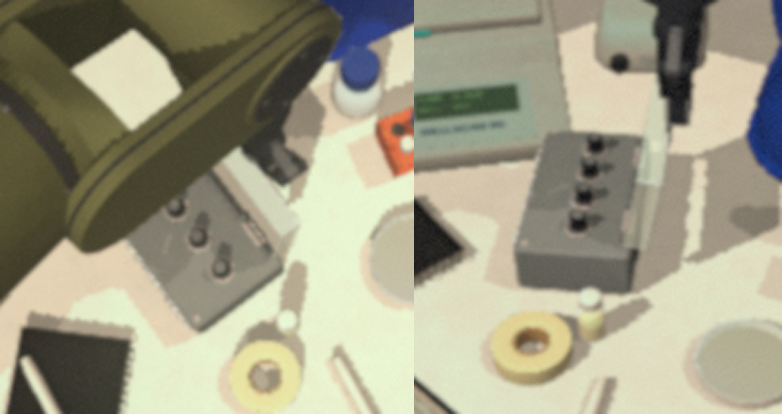

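The cover stands open at about 1.75 rad, and the four buttons are exposed. I'll release, back up and shut the fingers.

{"op": "apply_moves", "data": {
  "rows": [
    [0,0,0,0,0,0],
    [0,0,0,0,0,0],
    [0,0,0,0,0,0],
    [0,0,0,0,0,0],
    [0,0,-2,0,0,0],
    [0,0,-5,0,0,0],
    [0,0,-8,0,0,0],
    [0,0,-8,0,0,0]
  ],
  "grip": 0.4
}}

```text
clock: 6.15
tool_pos: [485.4, -404.7, 234.4]
tcp_rot: [0.454, 0.891, -0.004, 0.007]
contact_force: [1.2, -0.5, 1.1]
grip_width: 34.6
```

```bash
python3 - <<'E'
from h import *
f=b2w([2,53.5,200]);r=rowto(f); print(r[0], rowto(b2w([2,53.5,80]),frm=(f,r[1]))[0])
E
```

```text
[8.72, 5.33, 3.29, -0.08, 0.95, 0.01] [0.0, 0.0, 12.0, 0.0, 0.0, 0.0]
```

{"op": "apply_moves", "data": {
  "rows": [
    [3,1.8,0,0,0.5,0],
    [6,3.6,0,0,1,0],
    [8.7,5.3,1,0,1,0],
    [8.7,5.3,3.3,0,1,0],
    [8.7,5.3,6.5,0,1,0],
    [8.7,5.3,9.5,0,1,0],
    [8.7,5.3,12,0,1,0],
    [8.7,5.3,13.5,0,1,0],
    [8.7,5.3,14.5,0,1,0],
    [8.7,5.3,14.8,0,1,0],
    [8.7,5.3,14.8,0,1,0],
    [8.7,5.3,14.8,0,1,0]
  ],
  "grip": 0
}}

```text
clock: 7.15
tool_pos: [479.1, -305.8, 86.0]
tcp_rot: [0.454, 0.891, -0.001, 0.0]
contact_force: [-0.0, 0.5, 0.1]
grip_width: 0.2
```

```bash
python3 - <<'E'
from h import *
s=sensors.get_state(); p=R.from_euler('z',YAW).inv().apply(s["tool_pos"]-O); print("tcp in box",p, s["grip_width"],s["contact_force"],s["joint_vel"].round(3))
print(rowto(b2w([2,53.5,80]))[0])
c=read_camera("wrist");i=c["image"]
K,P=c["intrinsics"],c["pose"]
for p in [[2,54,74],[2,18,74],[2,-18,74]]:
    q=P[:3,:3].T@(b2w(p)-P[:3,3]); q=K@q; print(p,(q[:2]/q[2]).round(1))
cv2.imwrite("pics/p1.png",i)
E
```

```text
tcp in box [ 4.92085218 53.28258889 86.03584844] 0.17131821664726313 [-0.04606839  0.5486527   0.06307148] [-0.001 -0.012 -0.012  0.    -0.002  0.002]
[0.29, 0.02, 0.6, -0.05, 0.05, 0.01]
[2, 54, 74] [258.2 243.8]
[2, 18, 74] [191.2 243.8]
[2, -18, 74] [124.3 243.8]
```

View pics/p1.png

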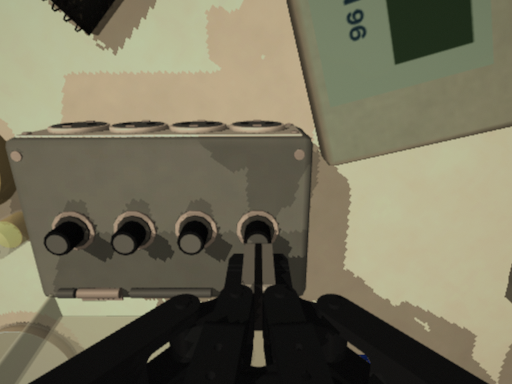

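The fingertips are behind button 1 at (258,240). Button 2's top is at about (189,243), against a predicted (191,244), so the alignment is within about 1 mm.

{"op": "apply_moves", "data": {
  "rows": [
    [0.3,0,0.5,0,0,0],
    [0.3,0,0.9,0,0,0],
    [0.3,0,0.95,0,0,0],
    [0.3,0,0.95,0,0,0]
  ]
}}

```text
clock: 7.53
tool_pos: [477.4, -303.4, 76.8]
tcp_rot: [0.454, 0.891, -0.001, 0.0]
contact_force: [-0.4, 0.7, -0.3]
grip_width: -0.4
```

{"op": "apply_moves", "data": {
  "rows": [
    [0,0,0.1,0,0,0],
    [0,0,0.1,0,0,0]
  ]
}}

```text
clock: 7.7
tool_pos: [477.3, -303.4, 75.7]
tcp_rot: [0.454, 0.891, -0.001, 0.0]
contact_force: [-0.4, 0.0, -0.4]
grip_width: -0.0
```

{"op": "apply_moves", "data": {
  "rows": [
    [0,0,0.1,0,0,0],
    [0,0,0.1,0,0,0]
  ]
}}

```text
clock: 7.87
tool_pos: [477.3, -303.3, 74.5]
tcp_rot: [0.454, 0.891, -0.001, 0.0]
contact_force: [0.2, -0.1, 0.2]
grip_width: 0.2
```

{"op": "apply_moves", "data": {
  "rows": [
    [0,0,0.1,0,0,0],
    [0,0,0.1,0,0,0]
  ]
}}

```text
clock: 8.03
tool_pos: [477.3, -303.4, 73.5]
tcp_rot: [0.454, 0.891, -0.001, 0.0]
contact_force: [0.2, 0.3, 0.9]
grip_width: 0.1
```

{"op": "apply_moves", "data": {
  "rows": [
    [0,0,0.1,0,0,0],
    [0,0,0.1,0,0,0]
  ]
}}

```text
clock: 8.2
tool_pos: [477.4, -303.4, 72.5]
tcp_rot: [0.454, 0.891, -0.001, 0.0]
contact_force: [-0.1, -0.8, 1.2]
grip_width: 0.1
```

{"op": "apply_moves", "data": {
  "rows": [
    [0,0,0.1,0,0,0],
    [0,0,0.1,0,0,0]
  ]
}}

```text
clock: 8.37
tool_pos: [477.5, -303.5, 71.4]
tcp_rot: [0.454, 0.891, -0.001, 0.001]
contact_force: [-0.8, 0.0, 1.7]
grip_width: 0.1
```

{"op": "apply_moves", "data": {
  "rows": [
    [0,0,0.1,0,0,0],
    [0,0,0.1,0,0,0]
  ]
}}

```text
clock: 8.53
tool_pos: [477.6, -303.5, 70.4]
tcp_rot: [0.454, 0.891, -0.001, 0.001]
contact_force: [0.1, -0.1, 0.9]
grip_width: -0.4
```

{"op": "apply_moves", "data": {
  "rows": [
    [0,0,0.1,0,0,0],
    [0,0,0.1,0,0,0]
  ]
}}

```text
clock: 8.7
tool_pos: [477.6, -303.5, 69.3]
tcp_rot: [0.454, 0.891, -0.001, 0.001]
contact_force: [-0.4, 1.0, 1.6]
grip_width: 0.1
```

{"op": "apply_moves", "data": {
  "rows": [
    [0,0,0.1,0,0,0],
    [0,0,0.1,0,0,0]
  ]
}}

```text
clock: 8.87
tool_pos: [477.6, -303.6, 68.5]
tcp_rot: [0.454, 0.891, -0.001, 0.001]
contact_force: [-0.2, 0.8, 3.9]
grip_width: -0.0
```

{"op": "apply_moves", "data": {
  "rows": [
    [0,0,0.06,0,0,0],
    [0,0,0.06,0,0,0]
  ]
}}

```text
clock: 9.03
tool_pos: [477.6, -303.6, 68.2]
tcp_rot: [0.454, 0.891, -0.001, 0.001]
contact_force: [-1.6, 1.1, 5.9]
grip_width: 0.2
```

{"op": "apply_moves", "data": {
  "rows": [
    [0,0,0.06,0,0,0],
    [0,0,0.06,0,0,0]
  ]
}}

```text
clock: 9.2
tool_pos: [477.6, -303.6, 67.9]
tcp_rot: [0.454, 0.891, -0.001, 0.001]
contact_force: [-2.2, 1.0, 5.2]
grip_width: 0.1
```

{"op": "apply_moves", "data": {
  "rows": [
    [0,0,0.06,0,0,0],
    [0,0,0.06,0,0,0]
  ]
}}

```text
clock: 9.37
tool_pos: [477.6, -303.6, 67.7]
tcp_rot: [0.454, 0.891, -0.001, 0.0]
contact_force: [-1.4, 2.0, 5.6]
grip_width: 0.4
```

{"op": "apply_moves", "data": {
  "rows": [
    [0,0,0.1,0,0,0],
    [0,0,0.1,0,0,0]
  ]
}}

```text
clock: 9.53
tool_pos: [477.6, -303.6, 67.3]
tcp_rot: [0.454, 0.891, -0.001, 0.0]
contact_force: [-2.1, 2.1, 7.0]
grip_width: -0.2
```

{"op": "apply_moves", "data": {
  "rows": [
    [0,0,0.1,0,0,0],
    [0,0,0.1,0,0,0]
  ]
}}

```text
clock: 9.7
tool_pos: [477.6, -303.6, 67.0]
tcp_rot: [0.454, 0.891, -0.001, 0.0]
contact_force: [-3.3, 1.5, 7.2]
grip_width: -0.0
```

{"op": "apply_moves", "data": {
  "rows": [
    [0,0,0.1,0,0,0],
    [0,0,0.1,0,0,0]
  ]
}}

```text
clock: 9.87
tool_pos: [477.6, -303.6, 66.7]
tcp_rot: [0.454, 0.891, -0.001, 0.0]
contact_force: [-3.6, 2.9, 7.4]
grip_width: 0.1
```

{"op": "apply_moves", "data": {
  "rows": [
    [0.05,0,0.1,0,0,0],
    [0.05,0,0.1,0,0,0]
  ]
}}

```text
clock: 10.03
tool_pos: [477.6, -303.6, 66.7]
tcp_rot: [0.454, 0.891, -0.001, 0.0]
contact_force: [-3.0, 1.5, 7.8]
grip_width: -0.1
```

{"op": "apply_moves", "data": {
  "rows": [
    [0,0,0.13,0,0,0],
    [0,0,0.13,0,0,0]
  ]
}}

```text
clock: 10.2
tool_pos: [477.6, -303.6, 66.1]
tcp_rot: [0.454, 0.891, -0.001, 0.0]
contact_force: [-2.9, 1.4, 7.2]
grip_width: 0.1
```

{"op": "apply_moves", "data": {
  "rows": [
    [0,0,0.13,0,0,0],
    [0,0,0.13,0,0,0]
  ]
}}

```text
clock: 10.37
tool_pos: [477.6, -303.6, 64.9]
tcp_rot: [0.454, 0.891, -0.001, 0.0]
contact_force: [-1.3, -0.2, 0.7]
grip_width: 0.1
```

The force fell from about 7.2 N to 0.7 N, so button 1 snapped. I'll retract and check it.

{"op": "apply_moves", "data": {
  "rows": [
    [0,0,-0.3,0,0,0],
    [0,0,-1,0,0,0],
    [0,0,-3,0,0,0],
    [0,0,-6,0,0,0],
    [0,0,-10,0,0,0],
    [0,0,-14,0,0,0],
    [0,0,-14,0,0,0],
    [0,0,-14,0,0,0]
  ]
}}

```text
clock: 11.03
tool_pos: [479.4, -304.6, 209.2]
tcp_rot: [0.454, 0.891, -0.002, 0.004]
contact_force: [0.1, -0.6, -0.3]
grip_width: -0.3
```

```bash
python3 - <<'E'
from h import *
i=read_camera("wrist")["image"]
j=read_camera("scene")["image"][130:240,170:280]
cv2.imwrite("pics/p2.png",np.hstack([cv2.resize(i,(480,360)),cv2.convertScaleAbs(cv2.resize(j,(320,360),interpolation=cv2.INTER_CUBIC),alpha=1.2)]))
s=sensors.get_state(); p=R.from_euler('z',YAW).inv().apply(s["tool_pos"]-O); print("tcp in box",p)
E
```

```text
tcp in box [  1.66637672  53.41062298 204.29191542]
```

View pics/p2.png

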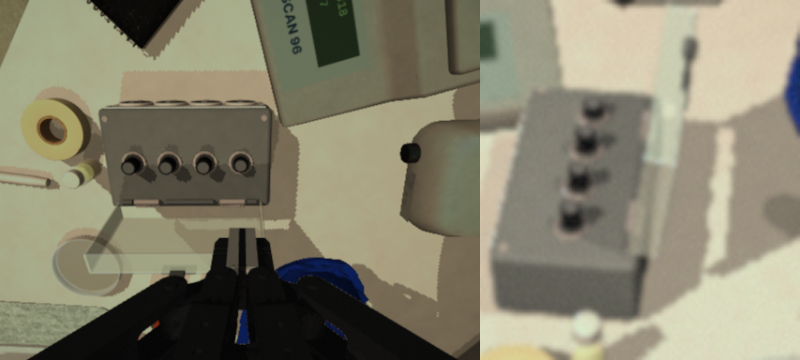

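Button 1's top, at (241,162), sits lower than the others, and the other three stand out. Next I'll grasp the tab again the same way.

```bash
python3 - <<'E'
from h import *
f=b2w([86.9,-0.8,235]);r=rowto(f); print(r[0], rowto(b2w([86.9,-.8,147]),frm=(f,r[1]))[0])
E
```

```text
[-8.52, -5.43, -3.06, -0.09, 0.04, 0.03] [0.0, 0.0, 8.8, 0.0, 0.0, 0.0]
```

{"op": "apply_moves", "data": {
  "rows": [
    [0,0,-3.1,0,0,0],
    [-2.5,-1.5,-3.1,0,0,0],
    [-5.5,-3.5,-3.1,0,0,0],
    [-8.5,-5.4,-3.1,0,0,0],
    [-8.5,-5.4,-3.1,0,0,0],
    [-8.5,-5.4,-3.1,0,0,0],
    [-8.5,-5.4,-3.1,0,0,0]
  ],
  "grip": 0.45
}}

```text
clock: 11.72
tool_pos: [482.9, -402.6, 232.9]
tcp_rot: [0.454, 0.891, -0.0, -0.002]
contact_force: [0.4, 0.6, 0.2]
grip_width: 38.3
```

```bash
python3 - <<'E'
from h import *
print(rowto(b2w([86.9,-.8,147]))[0])
c=read_camera("wrist");i=c["image"];K,P=c["intrinsics"],c["pose"]
for p in [[86.9,-.8,147],[86.9+3,-.8,160],[2,54,69],[2,18,74]]:
    q=P[:3,:3].T@(b2w(p)-P[:3,3]); q=K@q; print(p,(q[:2]/q[2]).round(1))
cv2.imwrite("pics/c1.png",i)
E
```

```text
[-0.17, -0.0, 8.59, -0.11, -0.21, 0.0]
[86.9, -0.8, 147] [257.1 203.7]
[89.9, -0.8, 160] [257.1 213.8]
[2, 54, 69] [317.9  85.8]
[2, 18, 74] [278.5  85.8]
```

View pics/c1.png

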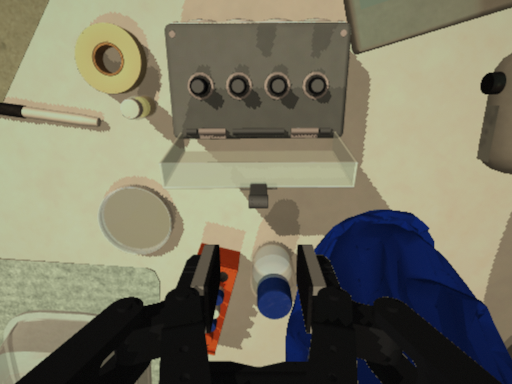

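The tab is at about (258,203) and centred between the jaws, and button 1 stays in. I'll descend and grasp it.

{"op": "apply_moves", "data": {
  "rows": [
    [-0.1,0,3,0,0,0],
    [-0.1,0,5.5,0,0,0],
    [-0.1,0,7.3,0,0,0],
    [-0.1,0,8.2,0,0,0],
    [-0.1,0,8.6,0,0,0],
    [-0.1,0,8.6,0,0,0],
    [-0.1,0,8.6,0,0,0]
  ]
}}

```text
clock: 12.35
tool_pos: [484.1, -403.1, 148.8]
tcp_rot: [0.453, 0.891, -0.0, -0.001]
contact_force: [-0.9, -0.9, 0.0]
grip_width: 38.1
```

{"op": "apply_moves", "data": {
  "rows": [
    [0,0,0,0,0,0],
    [0,0,0,0,0,0],
    [0,0,0,0,0,0],
    [0,0,0,0,0,0],
    [0,0,0,0,0,0],
    [0,0,0,0,0,0]
  ],
  "grip": 0,
  "newtons": 25
}}

```text
clock: 12.85
tool_pos: [484.4, -404.8, 150.8]
tcp_rot: [0.453, 0.891, -0.002, 0.001]
contact_force: [-2.8, -4.0, 6.3]
grip_width: 12.7
```

```bash
python3 - <<'E'
from h import *
s=sensors.get_state(); p=R.from_euler('z',YAW).inv().apply(s["tool_pos"]-O); print("tcp in box",p, s["grip_width"],s["contact_force"])
q=R.from_quat(s["tcp_rot"]); a0=np.arctan2(19,106); G=np.array([-60.7,-1.3,64.3])
f=lambda th:G+107.7*np.array([np.cos(a0)-np.cos(a0+th),0,np.sin(a0+th)-np.sin(a0)])
for th in np.arange(1.8,-.01,-.1): print(round(th,2),(q.inv().apply(b2w(f(th))-s["tool_pos"])/10).round(2).tolist())
E
```

```text
tcp in box [ 88.13196239  -0.59774635 150.82724169] 12.72280904337989 [-2.82209268 -4.04509637  6.30661534]
1.8 [0.03, -0.07, 0.66]
1.7 [1.03, -0.07, 0.28]
1.6 [2.07, -0.07, 0.01]
1.5 [3.14, -0.07, -0.17]
1.4 [4.21, -0.07, -0.23]
1.3 [5.29, -0.06, -0.19]
1.2 [6.35, -0.06, -0.04]
1.1 [7.4, -0.06, 0.22]
1.0 [8.41, -0.06, 0.58]
0.9 [9.39, -0.06, 1.04]
0.8 [10.31, -0.05, 1.59]
0.7 [11.17, -0.05, 2.24]
0.6 [11.97, -0.05, 2.96]
0.5 [12.69, -0.05, 3.76]
0.4 [13.32, -0.04, 4.63]
0.3 [13.87, -0.04, 5.56]
0.2 [14.32, -0.04, 6.54]
0.1 [14.66, -0.03, 7.56]
-0.0 [14.91, -0.03, 8.61]
```

{"op": "apply_moves", "data": {
  "rows": [
    [0.5,0,0,0,0,0],
    [1.0,0,-0.2,0,0,0],
    [2.1,0,-0.5,0,0,0],
    [3.1,0,-0.7,0,0,0],
    [4.2,0,-0.7,0,0,0],
    [5.3,0,-0.7,0,0,0],
    [6.4,0,-0.5,0,0,0],
    [7.4,0,-0.3,0,0,0],
    [8.4,0,0.1,0,0,0],
    [9.4,0,0.5,0,0,0],
    [10.3,0,1.1,0,0,0],
    [10.3,0,1.1,0,0,0]
  ]
}}

```text
clock: 13.85
tool_pos: [421.5, -319.1, 137.6]
tcp_rot: [0.453, 0.891, -0.001, -0.002]
contact_force: [-4.9, -1.6, 0.6]
grip_width: 12.9
```

```bash
python3 - <<'E'
from h import *
s=sensors.get_state(); p=R.from_euler('z',YAW).inv().apply(s["tool_pos"]-O); print("tcp in box",p, s["grip_width"],s["contact_force"])
q=R.from_quat(s["tcp_rot"]); a0=np.arctan2(19,106); G=np.array([-60.7,-1.,69.1])
f=lambda th:G+107.7*np.array([np.cos(a0)-np.cos(a0+th),0,np.sin(a0+th)-np.sin(a0)])
for th in np.arange(.9,-.11,-.1): print(round(th,2),f(th).round(1),(q.inv().apply(b2w(f(th))-s["tool_pos"])/10).round(2).tolist())
E
```

```text
tcp in box [-18.17824179  -1.18035962 137.55908128] 12.860567037731645 [-4.94972004 -1.61045064  0.64973445]
0.9 [ -5.7  -1.  145. ] [-1.25, 0.01, -0.74]
0.8 [-14.9  -1.  139.4] [-0.33, 0.02, -0.18]
0.7 [-23.5  -1.  132.9] [0.53, 0.02, 0.46]
0.6 [-31.5  -1.  125.6] [1.33, 0.02, 1.19]
0.5 [-38.6  -1.  117.6] [2.04, 0.03, 2.0]
0.4 [-44.9  -1.  108.9] [2.67, 0.03, 2.87]
0.3 [-50.3  -1.   99.6] [3.21, 0.04, 3.8]
0.2 [-54.8  -1.   89.8] [3.65, 0.04, 4.78]
0.1 [-58.3  -1.   79.6] [4.0, 0.05, 5.8]
0.0 [-60.7  -1.   69.1] [4.24, 0.05, 6.85]
-0.1 [-62.1  -1.   58.4] [4.37, 0.05, 7.92]
```

{"op": "apply_moves", "data": {
  "rows": [
    [0.5,0,0.5,0,0,0],
    [1.3,0,1.2,0,0,0],
    [2.0,0,2.0,0,0,0],
    [2.7,0,2.9,0,0,0],
    [3.2,0,3.8,0,0,0],
    [3.6,0,4.8,0,0,0],
    [4.0,0,5.8,0,0,0],
    [4.1,0,6.3,0,0,0],
    [4.2,0,6.7,0,0,0],
    [4.2,0,6.9,0,0,0],
    [4.2,0,7.0,0,0,0],
    [4.2,0,7.0,0,0,0]
  ]
}}

```text
clock: 14.85
tool_pos: [396.0, -284.4, 69.1]
tcp_rot: [0.453, 0.891, -0.0, -0.004]
contact_force: [-10.3, 6.1, 16.2]
grip_width: 12.7
```

```bash
python3 - <<'E'
from h import *
s=sensors.get_state(); p=R.from_euler('z',YAW).inv().apply(s["tool_pos"]-O); print("tcp in box",p, s["grip_width"],s["contact_force"])
E
```

```text
tcp in box [-61.1843917   -1.40403384  69.06012362] 12.734392197780384 [-10.32670783   6.06400185  16.18857093]
```

{"op": "apply_moves", "data": {
  "rows": [
    [0,0,0,0,0,0],
    [0,0,0,0,0,0],
    [0,0,0,0,0,0],
    [0,0,0,0,0,0],
    [0,0,0,0,0,0],
    [0,0,-2,0,0,0],
    [0,0,-5,0,0,0],
    [0,0,-9,0,0,0],
    [0,0,-13,0,0,0],
    [0,0,-15,0,0,0],
    [0,0,-15,0,0,0],
    [0,0,-15,0,0,0]
  ],
  "grip": 0.45
}}

```text
clock: 15.85
tool_pos: [397.8, -285.4, 220.6]
tcp_rot: [0.453, 0.891, -0.001, -0.002]
contact_force: [-0.7, 0.3, -0.5]
grip_width: 38.5
```

```bash
python3 - <<'E'
from h import *
c=read_camera("wrist");i=c["image"];K,P=c["intrinsics"],c["pose"]
for p in [[-62,0,78],[2,54,74],[2,18,74],[2,-54,74]]:
    q=P[:3,:3].T@(b2w(p)-P[:3,3]); q=K@q; print(p,(q[:2]/q[2]).round(1))
j=read_camera("scene")["image"][100:290,150:340]
cv2.imwrite("pics/e1.png",np.hstack([cv2.convertScaleAbs(cv2.resize(i[140:290,160:360],(480,360),interpolation=cv2.INTER_CUBIC),alpha=1.5),cv2.resize(j,(320,360),interpolation=cv2.INTER_CUBIC)]))
E
```

```text
[-62, 0, 78] [258.3 178.1]
[2, 54, 74] [312.2 238.9]
[2, 18, 74] [276.2 238.8]
[2, -54, 74] [204.2 238.6]
```

View pics/e1.png

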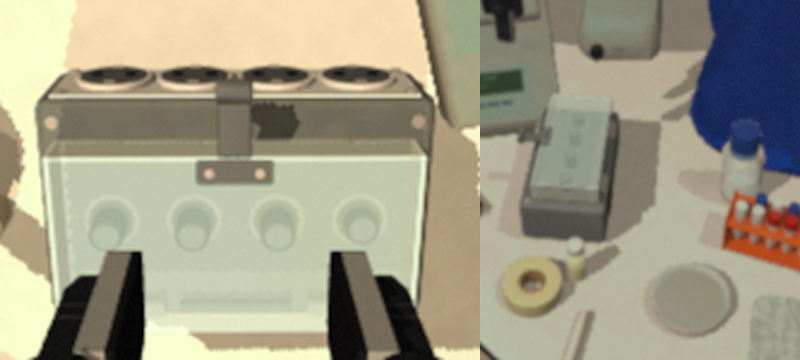

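The tab is at (257.5,178.3), against (258.3,178.1) predicted for a closed cover. Button 1 is in, the other three are out, and the vial, tape, plate, rack and bottle look unmoved. I'm handing in.

```bash
python3 -c "
from plant import job_done
print(job_done())"
```

```text
the job is handed in; nothing more can be done
None
```

I opened the splash cover to about 1.75 rad and pressed reset_1 in small steps. The push climbed to about 8 N, then fell to 0.7 N as it snapped in. It stayed in after I let go, so I left the other three buttons alone. I then took the tab again, brought the cover down to its stop (16 N at the tab) and backed away to 220 mm.

**Last checks:**
- **Cover:** the tab is within 1 px of where it should be when closed.
- **Buttons:** reset_1 shows lower than the other three, which stand out.
- **Bench:** the things around the box look unmoved by eye; I did not measure them.
- **Time and contact:** the clock read about 16 s, and the tool force was near zero.

**Doubtful points:**
- **Box position:** the first estimate from the fixed cameras was about 4 mm off, and I corrected it with the wrist camera.
- **Button force:** midway through the press the readings were noisy and carried up to about 4.6 N sideways. The total reached about 8.7 N, below the 14 N limit.

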